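Lids back on the ingredient pots

TASK

Close up the bakery's ingredient pots for the night: pick out the four loose steel lids and put each one on the open pot it fits, seated flat on the rim all round. Leave the pots standing where they are, and do not shift the closed white sugar jar or the biscuit cutter.

Things in the scene. Friction and masses are not known exactly. Their poses are not given: they have to be found in the camera images.
- large_lid: The large loose round steel lid, knob up, 150 g. Rim disc 122 mm across, 2.5 mm thick; under it a step 8 mm deep tapering from 104 to 90 mm across that enters the pot's mouth; on top a black round knob 26 mm across. Origin: centre of the step's foot, z up; rim underside at 8 mm, top 10.5 mm (13 mm near the knob), knob grip from 17.5 to 42.5 mm on a thin neck
- large_pot: The large open round steel pot, loose, 750 g, part full of hazelnuts. 116 mm across outside, 110 mm inside, 75 mm high. Origin: centre of its underside, z up. With its lid seated, rim flat on rim, the lid's origin is 67 mm above the pot's
- medium_lid: The medium loose round steel lid, knob up, 110 g. Rim disc 100 mm across, 2.5 mm thick; under it a step 8 mm deep tapering from 82 to 68 mm across that enters the pot's mouth; on top a black round knob 26 mm across. Origin: centre of the step's foot, z up; rim underside at 8 mm, top 10.5 mm (13 mm near the knob), knob grip from 17.5 to 42.5 mm on a thin neck
- medium_pot: The medium open round steel pot, loose, 600 g, part full of almonds. 94 mm across outside, 88 mm inside, 70 mm high. Origin: centre of its underside, z up. With its lid seated, rim flat on rim, the lid's origin is 62 mm above the pot's
- small_lid: The small loose round steel lid, knob up, 70 g. Rim disc 78 mm across, 2.5 mm thick; under it a step 8 mm deep tapering from 60 to 46 mm across that enters the pot's mouth; on top a black round knob 26 mm across. Origin: centre of the step's foot, z up; rim underside at 8 mm, top 10.5 mm (13 mm near the knob), knob grip from 17.5 to 42.5 mm on a thin neck
- small_pot: The small open round steel pot, loose, 450 g, part full of chocolate drops. 72 mm across outside, 66 mm inside, 60 mm high. Origin: centre of its underside, z up. With its lid seated, rim flat on rim, the lid's origin is 52 mm above the pot's
- oblong_lid: Loose rectangular steel lid, handle up, 120 g. Rim plate 122 (x) by 84 mm (y), 2.5 mm thick; under it a step 8 mm deep tapering from 104 x 66 to 90 x 52 mm; on top a central black bar handle 64 mm long (x), 16 mm thick (y). Origin: centre of the step's foot, z up; rim underside at 8 mm, top 10.5 mm (12.3 mm near the bar), bar from 18.5 to 42.5 mm on two feet
- oblong_pot: Open rectangular steel pot, loose, 600 g, part full of sugar cubes. 116 (x) by 78 mm (y) outside, wall 3 mm, 62 mm high. Origin: centre of its underside, z up. With its lid seated, long sides parallel (either way round), rim flat on rim, the lid's origin is 54 mm above the pot's
- sugar_jar: Closed white ceramic jar, 82 mm across, 104 mm high to the top of its small ceramic knob, standing among the pots; it already has its own lid and stays as it is. Loose, 600 g. Origin: centre of its underside, z up.
- cutter: Thin steel biscuit cutter, an open ring 62 mm across and 35 mm high, loose among the pots; not a lid, stays as it is. Origin: centre of its underside, z up.

How it is judged (in metres and radians):
At the end, for the whole second after the job is handed in: Each of the four lids is on the pot of its own size and shape: centred within 8 mm, its rim down on the pot's rim within 2.5 mm, parallel to the pot within 0.05 rad; pots upright on the table; all let go and at rest (under 20 mm/s) (horizontal distance between large_lid and large_pot below 0.008 m and z of large_lid in the frame of large_pot between 0.064 and 0.0695 m and angle between the z axis of large_lid and the z axis of large_pot, either way round below 0.05 rad and angle between each of large_pot, medium_pot, small_pot, oblong_pot's own z axis and vertical below 0.05 rad and height (world z) of each of large_pot, medium_pot, small_pot, oblong_pot below 0.01 m and linear speed of each of large_lid, large_pot, medium_lid, medium_pot, small_lid, small_pot, oblong_lid, oblong_pot below 0.02 m/s and horizontal distance between medium_lid and medium_pot below 0.008 m and z of medium_lid in the frame of medium_pot between 0.059 and 0.0645 m and angle between the z axis of medium_lid and the z axis of medium_pot, either way round below 0.05 rad and horizontal distance between small_lid and small_pot below 0.008 m and z of small_lid in the frame of small_pot between 0.049 and 0.0545 m and angle between the z axis of small_lid and the z axis of small_pot, either way round below 0.05 rad and horizontal distance between oblong_lid and oblong_pot below 0.008 m and z of oblong_lid in the frame of oblong_pot between 0.051 and 0.0565 m and angle between the z axis of oblong_lid and the z axis of oblong_pot, either way round below 0.05 rad); the robot touches nothing.
It fails at once if a pot is shifted more than 40 mm from where it stood (distance of any of large_pot, medium_pot, small_pot, oblong_pot from where it was at the start of the episode above 0.04 m).
It fails at once if the sugar jar or the biscuit cutter is shifted more than 30 mm (distance of any of sugar_jar, cutter from where it was at the start of the episode above 0.03 m).
It also fails if it takes over 106 s, if anything falls off the work surface, if the arm or the gripper's body presses on something with over 40 N, if the wrist force passes 120 N, or if a joint passes its speed limit or range.

ROBOT

A 6-joint arm with a two-finger parallel gripper is mounted at the origin on the work surface. World frame = base frame: x ahead of the robot, y to its left, z up, the work surface at z = 0. Lengths are in mm, angles in rad, forces in N, time in s.
With the tool pointing down it reaches from about 250 to 800 mm from the base axis. Payload 3.9 kg.
Tool frame: the origin (TCP) lies at the very end of the fingers, on their centre line; the grasp point (between the pads) lies 19 mm behind it; x points along the fingers, y is the direction in which the jaws open and shut, and the axes are right-handed (so a half turn about x gives the same grasp; the last joint's range is limited). The gripper opens to 85 mm and grips with 20 to 120 N. Pads are 22 mm wide; open, the fingers measure 114 mm over their backs; the gripper's body (76 mm by 85 mm) begins 54 mm behind the grasp point. The pads swing forward as they close: fully open they stand 13 mm farther back than shut.
Start: joints at [-1.138, 0.26, -0.138, 1.173, 0, 1.571], TCP at [220.187, -476.585, 231.304] pointing down, gripper open.
Joint ranges: [-2.78, 2.78], [-0.83, 1.72], [-1.28, 1.37], [-1.9, 2.12], [-1.57, 1.48], [-3.14, 3.14]. Speed limits (rad/s): [2.57, 2.57, 3.14, 3.14, 3.14, 3.14].

INTERFACE

Orientations are given as a rotation vector (axis times angle).
In Python, from workcell import robot gives the robot as it stands.
- The arm moves only by the tool play_rows, never from a script. Its arguments are lists of equal length, an entry for each row: "offset": the shift along the tool's x, y, z in cm, a list of three; "delta_rot": the turn, a rotation vector about the tool's x, y, z in rad, a list of three; "jaw": the opening in per cent of the stroke, from 0 (shut) to 100 (fully open). A call has 1 to 20 rows; each row is the pose to reach, as a shift and turn from the pose measured when the call began, along the tool's axes at that moment; what a row does not reach only later rows make up. A row lasts 1/12 s, in which the tool goes at most 41.7 mm and 7.16 degrees, less where a joint would pass 70% of its speed; a pose out of reach is approached as far as the arm can. A call with a gripper value outside its range is refused whole. The fingers move at their own pace and stop on an object; "grip_force" is the grip in N (left out, the last holds). Time passes only in rows, so rows that repeat a pose let the fingers close. It gives the time, the measured TCP pose, the force and the opening at its end, in the units of the state.
- robot.read_state(): the state, without advancing time (a new reading comes with each control period).
- robot.snapshot(name): name is "scene" or "side" or "wrist"; returns the picture (420x560x3 uint8, red, green, blue); there is no depth.
- robot.camera_info(name): a dict with "fx", "fy", "cx", "cy" (pixels), "distortion" ([k1, k2, p1, p2, k3] as OpenCV has them; the pictures are not rectified), "R" (3x3) and "t" (3): a world point X has camera coordinates R X + t. Camera axes: x right, y down, z forward; pixel columns grow to the right and rows downward; lengths in mm; the calibration is good to about 2 mm. A picture is of the moment at which its call begins: read the wrist's pose just before it. camera_info takes no time and is no camera call; for the wrist camera it gives the pose at the moment of the call.
- robot.job_done(): hands the job in, once; it reports no verdict.
The state is a dict: "t": time; "joint_positions": joint angles; "qvel": joint speeds; "joint_torque": joint torques, N m; "tool_pos": TCP position; "tool_rot": TCP orientation; "wrist_force": force on the tool from outside, world axes, zero at the start; "torque": the same for the moment, N m; "gripper_width": finger opening in mm.
Only numpy, scipy, OpenCV 4.12 (cv2) and the standard library are available. Lean on these libraries where they do the work, as an engineer would, in place of code of your own. Each camera call takes 0.05 s, during which the arm holds its last target. There are 200 camera calls.

## Working session

There is one attempt and no reset: what is moved stays moved. The work goes in short steps, Python scripts to look and compute and a tool call to move; the robot and the scene stay as the last step left them, time stands still between calls to the robot, and variables do not carry over. Pictures are saved under pics/ and viewed, about 12 in all and at most 16, crops included, and the job is handed in when it is done.

Besides the shell and the picture viewer there is one more tool, called after ">>>" as name(argument=value, ...) on one line, values as JSON. play_rows: Moves the arm, as the interface text tells. Its arguments: {"type":"object","properties":{"offset":{"type":"array","items":{"type":"array","items":{"type":"number"}}},"delta_rot":{"type":"array","items":{"type":"array","items":{"type":"number"}}},"jaw":{"type":"array","items":{"type":"number"}},"grip_force":{"type":"number"}},"required":["offset","delta_rot","jaw"]}

```bash
mkdir -p pics; ls; python3 - <<'E'
from workcell import robot
import cv2
s=robot.read_state(); print(s['t'],s['tool_pos'],s['tool_rot'],s['gripper_width'])
for n in ['scene','side','wrist']:
    i=robot.camera_info(n); print(n,i)
    cv2.imwrite(f'pics/{n}0.png',robot.snapshot(n)[:,:,::-1])
E
```

```text
pics
0.0 [ 219.90693604 -475.94176507  230.44962393] [ 1.98243153  0.4379229  -1.98326494] 85.36600829981889
scene {'fx': 397.6192881571526, 'fy': 397.6192881571526, 'cx': 274.27763714816655, 'cy': 210.96965546756897, 'distortion': array([-0.06903348,  0.        ,  0.        ,  0.        ,  0.        ]), 'R': array([[ 0.1397639 ,  0.99018322, -0.00179895],
       [ 0.71718389, -0.10248249, -0.68930734],
       [-0.68272492,  0.09505011, -0.72446681]]), 't': array([ -49.51741504, -314.58295262, 1403.13111316])}
side {'fx': 507.1553609447779, 'fy': 507.1553609447779, 'cx': 276.22471754037207, 'cy': 201.95881521388753, 'distortion': array([0.06135708, 0.        , 0.        , 0.        , 0.        ]), 'R': array([[-0.87321514, -0.48695739,  0.01917862],
       [-0.30277247,  0.51125533, -0.80433004],
       [ 0.38186929, -0.70815993, -0.59387319]]), 't': array([ 437.09079363,  183.96369075, 1320.00622589])}
wrist {'fx': 317.60755189771504, 'fy': 317.60755189771504, 'cx': 282.2779388636279, 'cy': 207.61744197930832, 'distortion': array([0.02289422, 0.        , 0.        , 0.        , 0.        ]), 'R': array([[ 0.4189326 , -0.90801651, -0.00122522],
       [-0.85863098, -0.39658576,  0.32476543],
       [-0.29537827, -0.13500281, -0.9457938 ]]), 't': array([-524.64285869,  -41.24585477,  380.13222795])}
```

View pics/scene0.png

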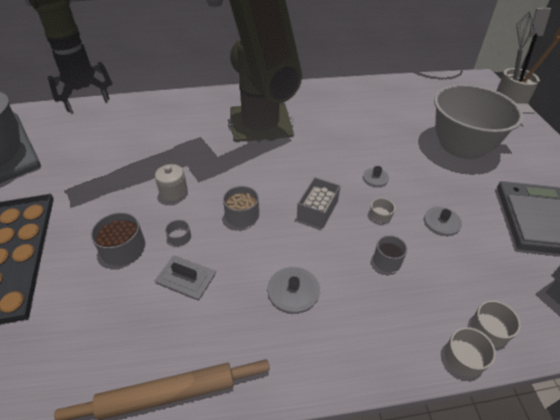

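View pics/side0.png

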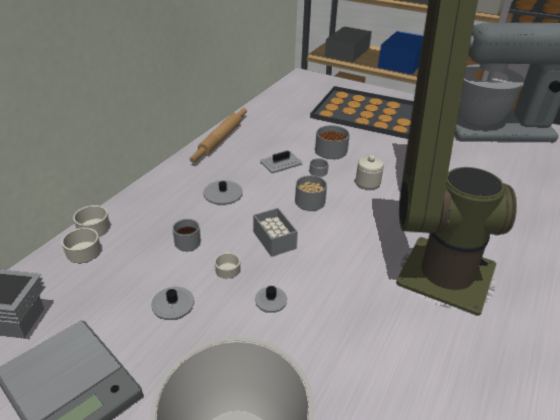

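The scene view shows the large pot at (119,238), medium pot (241,205), oblong pot (319,202) and small pot (390,253). The lids are: oblong (185,275), large (294,288), medium (443,220) and small (376,176). The sugar jar is at (171,182) and the cutter at (178,233). The side view agrees with this.

```bash
python3 - <<'E'
import cv2
a=cv2.imread('pics/scene0.png')[155:315,85:285]; b=cv2.imread('pics/scene0.png')[155:315,265:465]
f=lambda c:cv2.convertScaleAbs(cv2.resize(c,None,fx=4,fy=3.75/3.75*4,interpolation=cv2.INTER_CUBIC)[:600],alpha=1.5)
cv2.imwrite('pics/cropA.png',f(a)[:600]); cv2.imwrite('pics/cropB.png',f(b)[:600])
E
```

```text
(no output)
```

View pics/cropA.png

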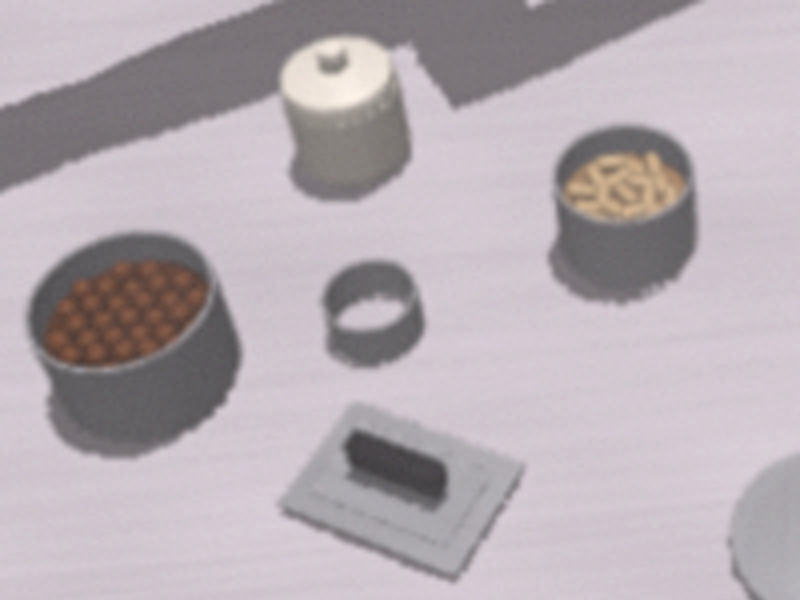

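View pics/cropB.png

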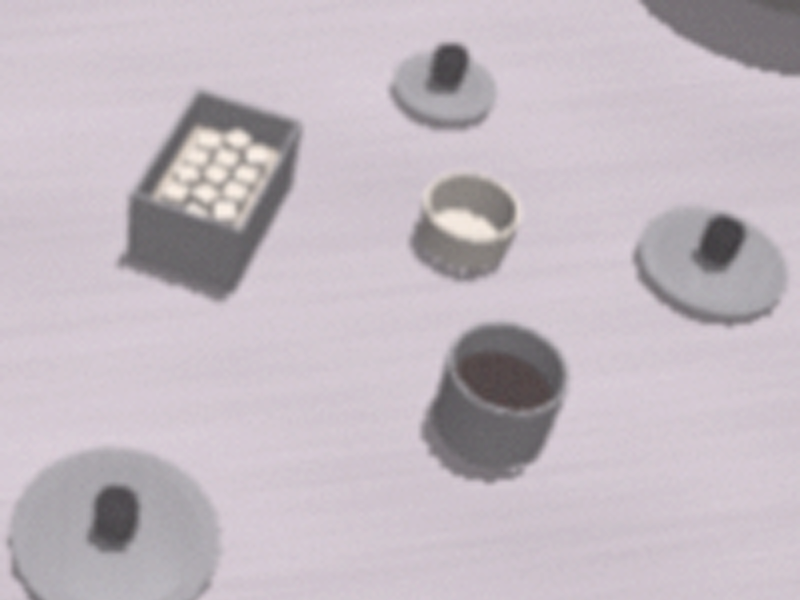

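The crops show the rims and corners clearly enough to measure. I read the ellipse extents and fit the positions from those.

```bash
cat > h.py <<'E'
import numpy as np, cv2
from scipy.optimize import least_squares
from scipy.spatial.transform import Rotation as Ro
from workcell import robot
def proj(P,i):
    P=np.atleast_2d(np.asarray(P,float))
    K=np.array([[i['fx'],0,i['cx']],[0,i['fy'],i['cy']],[0,0,1]])
    return cv2.projectPoints(P,cv2.Rodrigues(i['R'])[0],np.asarray(i['t'],float),K,np.asarray(i['distortion']))[0][:,0]
def back(uv,z,i):
    return least_squares(lambda q:proj([*q,z],i)[0]-uv,[450,0]).x
def circle(box,r,z,i):   # box l,r,t,b (nan allowed)
    a=np.linspace(0,2*np.pi,181); box=np.array(box,float); m=~np.isnan(box)
    def f(q):
        p=proj(np.c_[q[0]+r*np.cos(a),q[1]+r*np.sin(a),0*a+z],i)
        return (np.array([p[:,0].min(),p[:,0].max(),p[:,1].min(),p[:,1].max()])-box)[m]
    s=least_squares(f,back([np.nanmean(box[:2]),np.nanmean(box[2:])],z,i)); return s.x,s.fun
def rect(uv,lx,ly,z,i,yaw0):
    c=np.array([[1,1],[1,-1],[-1,-1],[-1,1]])*[lx/2,ly/2]
    c0=np.mean([back(u,z,i) for u in uv],0); best=None
    for k in range(8):
        for cc in (c,c[::-1]):
            def f(q):
                R=np.array([[np.cos(q[2]),-np.sin(q[2])],[np.sin(q[2]),np.cos(q[2])]])
                return (proj(np.c_[cc@R.T+q[:2],[z]*4],i)-uv).ravel()
            s=least_squares(f,[*c0,k*np.pi/4])
            if best is None or s.cost<best.cost: best=s
    return best.x,best.fun
def go(x,y,z,yaw=None):
    "numbers of a move to TCP x,y,z, tool down, jaw axis along yaw (mod pi)"
    s=robot.read_state(); R=Ro.from_rotvec(s['tool_rot']); p=np.array(s['tool_pos'])
    M=R.as_matrix(); cur=np.arctan2(M[1,1],M[0,1])
    if yaw is None: yaw=cur
    yaw=cur+(yaw-cur+np.pi/2)%np.pi-np.pi/2
    c,sn=np.cos(yaw),np.sin(yaw)
    T=np.array([[0,c,sn],[0,sn,-c],[-1,0,0]])
    print('at',p.round(1),'yaw %.3f->%.3f'%(cur,yaw),'j6 %.2f'%s['joint_positions'][5],'t',s['t'],'w',round(s['gripper_width'],1),
     '\n offset',(R.inv().apply(np.array([x,y,z])-p)/10).round(2),'rot',(R.inv()*Ro.from_matrix(T)).as_rotvec().round(3))
E
python3 - <<'E'
from h import *
i=robot.camera_info('scene'); n=np.nan
A=lambda l,r,t,b:[85+l/4,85+r/4,155+t/4,155+b/4]
B=lambda l,r,t,b:[265+l/4,265+r/4,155+t/4,155+b/4]
for nm,bx,r,z in [('Lpot',A(28,218,232,370),58,75),('Mpot',A(555,693,124,225),47,70),('Spot',B(447,566,322,412),36,60),
 ('Llid',B(10,219,447,n),61,9),('Mlid',B(635,786,207,320),50,9),('Slid',B(391,496,50,127),39,9),('jar',A(280,397,37,112),38,88),('cutter',A(323,423,260,n),31,35)]:
    q,f=circle(bx,r,z,i); print(nm,q.round(1),f.round(1))
a=lambda *P:np.array(P)/4+[85,155]
b=lambda *P:np.array(P)/4+[265,155]
print('Olid',rect(a((357,402),(525,465),(457,577),(280,507)),122,84,9.5,i,0))
print('Opot',rect(b((200,90),(302,123),(242,233),(130,197)),116,78,62,i,0))
go(220,-476,230)
E
```

```text
Lpot [ 514.6 -412.4] [-0.4  0.4 -0.8  0.7]
Mpot [ 445.  -100.5] [-0.7  0.7 -0.  -0. ]
Spot [648.3 240.5] [-0.4  0.4 -0.7  0.6]
Llid [697.  -3.] [-0.2  0.2 -0. ]
Mlid [545.4 434.3] [ 0.2 -0.2  0.5 -0.4]
Slid [349.1 308.7] [ 0.  -0.   1.  -0.9]
jar [ 339.3 -286.4] [ 0.6 -0.6  0.2 -0.2]
cutter [ 498.2 -268.1] [ 0.3 -0.3  0. ]
Olid (array([ 627.68093735, -249.91688877,    2.69184   ]), array([  8.0528393 ,  -3.34228621,  -3.24953255, -10.77128153,
        -7.86233336,   2.6095352 ,   3.6328475 ,  10.18853543]))
Opot (array([453.09394776, 108.65476504,   2.54161628]), array([-0.51530211, -0.14119256,  0.43762352,  0.05431985,  0.02104384,
        0.34198057,  0.04352929, -0.30994886]))
at [ 220.  -476.1  230.7] yaw -1.138->-1.138 j6 1.57 t 0.15 w 85.1 
 offset [ 0.07 -0.01 -0.01] rot [-0.    -0.     0.001]
```

```bash
python3 - <<'E'
from h import *
i=robot.camera_info('scene')
uv=np.array([(357,402),(525,465),(457,577),(280,507)])/4+[85,155]
P=np.array([back(u,9.5,i) for u in uv]);print(P,np.linalg.norm(np.roll(P,-1,0)-P,axis=1))
for zz in (84,93): pass
# side camera crop
c=cv2.imread('pics/side0.png')[110:210,190:340]
cv2.imwrite('pics/sideC.png',cv2.convertScaleAbs(cv2.resize(c,None,fx=5,fy=5,interpolation=cv2.INTER_CUBIC),alpha=1.5))
E
```

```text
[[ 562.32946478 -281.08457426]
 [ 624.27058463 -178.98529207]
 [ 696.43551392 -220.76573177]
 [ 634.75264116 -324.3726405 ]] [119.41928551  83.38694239 120.57847373  84.37400758]
```

View pics/sideC.png

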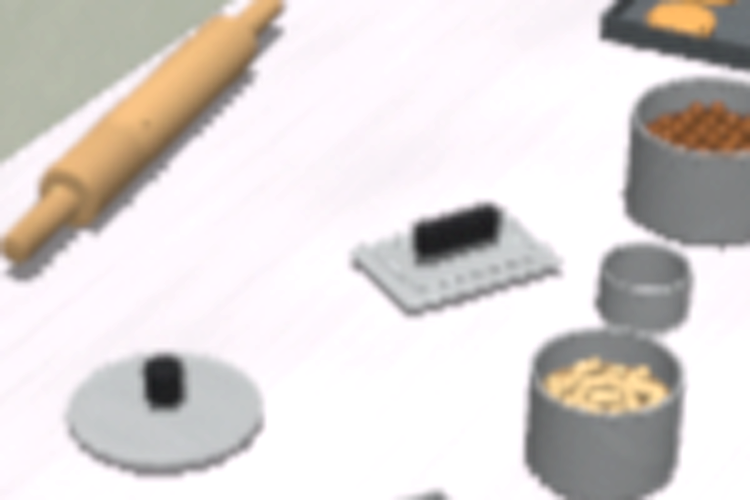

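The side crop shows the oblong lid lying flat. It measures about 120x84 mm, centre (629.5,-251.3), long axis 1.03 rad.

```bash
python3 - <<'E'
from h import *
go(629.5,-251,120,1.029+np.pi/2)
E
```

```text
at [ 220.  -476.1  230.7] yaw -1.138->-0.542 j6 1.57 t 0.15 w 85.1 
 offset [ 11.08  -3.24 -46.62] rot [-0.596 -0.     0.001]
```

>>> play_rows(offset=[[11.08,-3.24,-46.62],[11.08,-3.24,-46.62],[11.08,-3.24,-46.62],[11.08,-3.24,-46.62],[11.08,-3.24,-46.62],[11.08,-3.24,-46.62],[11.08,-3.24,-46.62],[11.08,-3.24,-46.62],[11.08,-3.24,-46.62],[11.08,-3.24,-46.62],[11.08,-3.24,-46.62],[11.08,-3.24,-46.62],[11.08,-3.24,-46.62],[11.08,-3.24,-46.62],[11.08,-3.24,-46.62],[11.08,-3.24,-46.62]], delta_rot=[[-0.596,0,0],[-0.596,0,0],[-0.596,0,0],[-0.596,0,0],[-0.596,0,0],[-0.596,0,0],[-0.596,0,0],[-0.596,0,0],[-0.596,0,0],[-0.596,0,0],[-0.596,0,0],[-0.596,0,0],[-0.596,0,0],[-0.596,0,0],[-0.596,0,0],[-0.596,0,0]], jaw=[50,50,50,50,50,50,50,50,50,50,50,50,50,50,50,50], grip_force=40)

```text
t: 1.48
tool_pos: [628.4, -251.8, 120.2]
tool_rot: [1.597, 0.903, -1.598]
wrist_force: [-0.9, 0.5, 0.8]
gripper_width: 42.7
```

```bash
python3 - <<'E'
from h import *
i=robot.camera_info('wrist'); im=robot.snapshot('wrist')[:,:,::-1]
go(629.5,-251.3,17,1.029+np.pi/2)
print(proj([[562,-281,9.5],[624,-179,9.5],[696,-221,9.5],[635,-324,9.5],[629.5,-251.3,42.5]],i).round())
cv2.imwrite('pics/w1.png',cv2.convertScaleAbs(im,alpha=1.5))
E
```

```text
at [ 628.5 -252.   120.4] yaw -0.544->-0.542 j6 1.73 t 1.5333 w 42.8 
 offset [10.34  0.06 -0.11] rot [-0.002 -0.001  0.001]
[[235. 267.]
 [228. 131.]
 [336. 129.]
 [330. 266.]
 [282. 217.]]
```

View pics/w1.png

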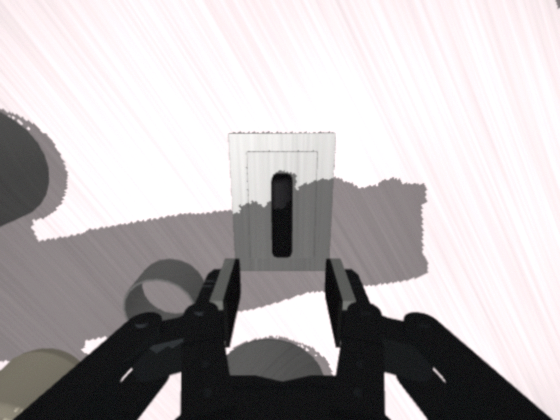

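The wrist view shows the bar centred between the fingers, at (282,214). The plate corners are within 3 px of the prediction, so I go ahead and grasp.

>>> play_rows(offset=[[4,0.05,-0.1],[8,0.05,-0.1],[10.3,0.05,-0.1],[10.3,0.05,-0.1],[10.3,0.05,-0.1],[10.3,0.05,-0.1],[10.3,0.05,-0.1],[10.3,0.05,-0.1],[10.3,0.05,-0.1],[10.3,0.05,-0.1],[9,0.05,-0.1],[6,0.05,-0.1],[2,0.05,-0.1],[-2,0.05,-0.1],[-5,0.05,-0.1],[-5,0.05,-0.1]], delta_rot=[[0,0,0],[0,0,0],[0,0,0],[0,0,0],[0,0,0],[0,0,0],[0,0,0],[0,0,0],[0,0,0],[0,0,0],[0,0,0],[0,0,0],[0,0,0],[0,0,0],[0,0,0],[0,0,0]], jaw=[50,50,50,50,50,0,0,0,0,0,0,0,0,0,0,0], grip_force=40)

```text
t: 2.87
tool_pos: [633.9, -253.2, 179.9]
tool_rot: [1.603, 0.89, -1.586]
wrist_force: [0.7, -0.8, 0.2]
gripper_width: 15.5
```

```bash
python3 - <<'E'
from h import *
go(453,108.7,150,2.5416+np.pi/2)
E
```

```text
at [ 633.9 -253.2  179.9] yaw -0.544->0.971 j6 1.73 t 2.8667 w 15.5 
 offset [  2.58 -34.24 -21.61] rot [-1.514  0.008 -0.013]
```

>>> play_rows(offset=[[2.58,-34.24,-21.61],[2.58,-34.24,-21.61],[2.58,-34.24,-21.61],[2.58,-34.24,-21.61],[2.58,-34.24,-21.61],[2.58,-34.24,-21.61],[2.58,-34.24,-21.61],[2.58,-34.24,-21.61],[2.58,-34.24,-21.61],[2.58,-34.24,-21.61],[2.58,-34.24,-21.61],[2.58,-34.24,-21.61],[2.58,-34.24,-21.61],[2.58,-34.24,-21.61],[2.58,-34.24,-21.61],[2.58,-34.24,-21.61],[2.58,-34.24,-21.61]], delta_rot=[[-1.514,0.008,-0.013],[-1.514,0.008,-0.013],[-1.514,0.008,-0.013],[-1.514,0.008,-0.013],[-1.514,0.008,-0.013],[-1.514,0.008,-0.013],[-1.514,0.008,-0.013],[-1.514,0.008,-0.013],[-1.514,0.008,-0.013],[-1.514,0.008,-0.013],[-1.514,0.008,-0.013],[-1.514,0.008,-0.013],[-1.514,0.008,-0.013],[-1.514,0.008,-0.013],[-1.514,0.008,-0.013],[-1.514,0.008,-0.013],[-1.514,0.008,-0.013]], jaw=[0,0,0,0,0,0,0,0,0,0,0,0,0,0,0,0,0])

```text
t: 4.28
tool_pos: [453.1, 108.4, 150.0]
tool_rot: [0.472, 1.519, -0.471]
wrist_force: [0.1, -0.0, -0.2]
gripper_width: 15.3
```

```bash
python3 - <<'E'
from h import *
i=robot.camera_info('wrist'); im=robot.snapshot('wrist')[:,:,::-1]
go(453,108.7,71,2.5416+np.pi/2)
def rc(x,y,a,z,l,w):
    c=np.array([[1,1],[1,-1],[-1,-1],[-1,1]])*[l/2,w/2]; R=np.array([[np.cos(a),-np.sin(a)],[np.sin(a),np.cos(a)]]); return np.c_[c@R.T+[x,y],[z]*4]
print('pot rim',proj(rc(453,108.7,2.5416,62,116,78),i).round())
p=robot.read_state()['tool_pos']
print('lid rim',proj(rc(p[0],p[1],2.5416,p[2]-17+9,122,84),i).round())
a=cv2.convertScaleAbs(im,alpha=1.5); 
b=cv2.convertScaleAbs(robot.snapshot('scene')[:,:,::-1],alpha=1.5)[120:260,235:385]
cv2.imwrite('pics/w2.png',np.hstack([a[:400],cv2.resize(b,(240,224)) if 0 else cv2.resize(b[:, :],(240,400))]))
E
```

```text
at [453.1 108.4 150. ] yaw 0.969->0.971 j6 0.84 t 4.3333 w 15.0 
 offset [ 7.9   0.01 -0.03] rot [-0.002  0.    -0.   ]
pot rim [[227. 135.]
 [337. 135.]
 [330. 278.]
 [236. 278.]]
lid rim [[192. 149.]
 [372. 148.]
 [354. 356.]
 [212. 356.]]
```

View pics/w2.png

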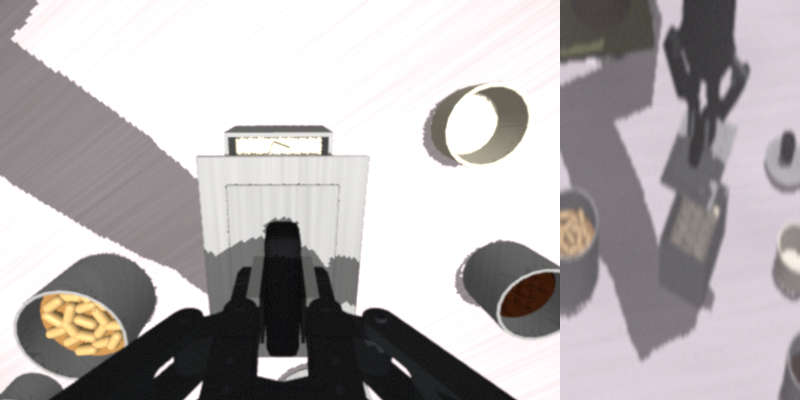

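The lid hangs square in the grip, but its far edge, (197,156) to (369,156), is about 7 px off the prediction. I check an enlarged crop.

```bash
python3 - <<'E'
import cv2
a=cv2.imread('pics/w2.png')[105:255,185:385]
cv2.imwrite('pics/w2c.png',cv2.resize(a,None,fx=4,fy=4,interpolation=cv2.INTER_CUBIC))
E
```

```text
(no output)
```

View pics/w2c.png

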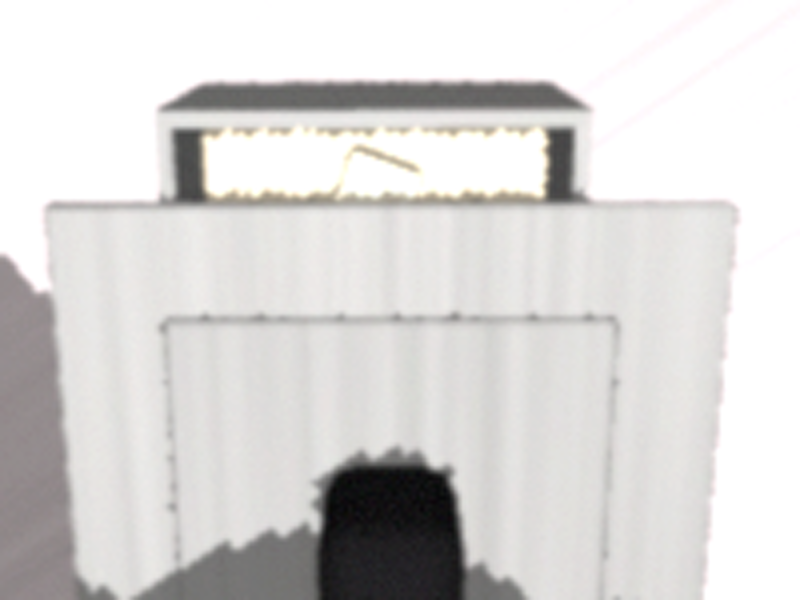

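```bash
cat >> h.py <<'E'
def tool():
    s=robot.read_state(); M=Ro.from_rotvec(s['tool_rot']).as_matrix(); return np.array(s['tool_pos']),M
E
python3 - <<'E'
from h import *
i=robot.camera_info('wrist'); p,M=tool(); ty=M[:,1]; tz=M[:,2]
print('tz',tz.round(3),'ty',ty.round(3))
# image-up direction is +-tz : find sign
g=lambda c,s,z,h:[[*(c+s*tz*1+k*h*ty)[:2],z] for k in (1,-1)]
r=proj(np.array([p,p+10*tz]),i); sg=np.sign(r[0,1]-r[1,1]); print('up sign',sg, r)
def fit(uv,L,W,z0,freez):
    def f(q):
        c=p+q[0]*ty; P=[[*(c+(q[1]+sg*L/2)*tz+k*W/2*ty)[:2],z0+(q[2] if freez else 0)] for k in (1,-1)]
        a=proj(P,i); a=a[np.argsort(a[:,0])]; return (a-uv).ravel()
    s=least_squares(f,[0,0,0]); return s.x.round(2),s.fun.round(1)
print('pot',fit(np.array([[224.3,132],[332.5,132]]),116,78,62,0))
print('lid',fit(np.array([[196.8,156],[369,156]]),122,84,p[2]-17+10.5,1))
print('lid zfix',fit(np.array([[196.8,156],[369,156]]),122,84,p[2]-17+10.5,0))
E
```

```text
tz [ 0.824 -0.566  0.   ] ty [0.566 0.824 0.   ]
up sign -1.0 [[282.54609015 272.02895557]
 [282.55126309 289.05741838]]
pot (array([-2.75, -2.55,  0.  ]), array([-1.2,  0.1,  1.2,  0. ]))
lid (array([ 0.22,  4.38, -6.78]), array([-0. ,  0.1, -0. , -0.1]))
lid zfix (array([0.2 , 3.38, 0.  ]), array([-3.9,  0.4,  3.9,  0.3]))
```

Measured relative to the TCP, the lid sits at +4 mm in tool z, and the pot at -2.7 mm in y and -2.5 mm in z. I correct by the difference and go down to just above seating.

>>> play_rows(offset=[[0,-0.25,-0.6],[2,-0.25,-0.6],[4,-0.25,-0.6],[5.5,-0.25,-0.6],[6.5,-0.25,-0.6],[7,-0.25,-0.6],[7,-0.25,-0.6],[7,-0.25,-0.6],[7,-0.25,-0.6]], delta_rot=[[0,0,0],[0,0,0],[0,0,0],[0,0,0],[0,0,0],[0,0,0],[0,0,0],[0,0,0],[0,0,0]], jaw=[0,0,0,0,0,0,0,0,0])

```text
t: 5.13
tool_pos: [447.3, 110.0, 80.7]
tool_rot: [0.472, 1.518, -0.471]
wrist_force: [0.1, 0.1, -0.6]
gripper_width: 14.9
```

```bash
python3 - <<'E'
from h import *
print(robot.read_state()['wrist_force'])
b=cv2.convertScaleAbs(robot.snapshot('side')[:,:,::-1],alpha=1.5)[170:270,220:340]
c=cv2.convertScaleAbs(robot.snapshot('scene')[:,:,::-1],alpha=2)[140:240,270:370]
w=cv2.convertScaleAbs(robot.snapshot('wrist')[:,:,::-1],alpha=1.5)[100:400,130:430]
cv2.imwrite('pics/s3.png',np.hstack([cv2.resize(b,(360,300)),cv2.resize(w,(240,300)),cv2.resize(c,(200,300))]))
E
```

```text
[ 0.10896865  0.1095817  -0.57113112]
```

View pics/s3.png

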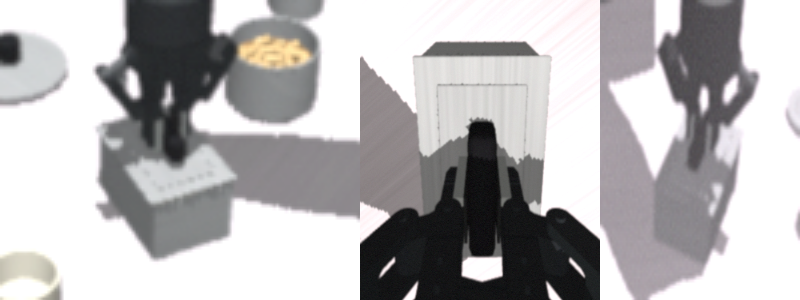

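The side view shows the lid just over the pot rim and aligned. I ease it down.

>>> play_rows(offset=[[0.2,0,0],[0.3,0,0],[0.4,0,0],[0.5,0,0],[0.5,0,0]], delta_rot=[[0,0,0],[0,0,0],[0,0,0],[0,0,0],[0,0,0]], jaw=[0,0,0,0,0])

```text
t: 5.7
tool_pos: [447.2, 109.9, 75.5]
tool_rot: [0.472, 1.518, -0.471]
wrist_force: [0.1, 0.2, -0.7]
gripper_width: 15.2
```

>>> play_rows(offset=[[0.2,0,0],[0.3,0,0],[0.4,0,0],[0.4,0,0]], delta_rot=[[0,0,0],[0,0,0],[0,0,0],[0,0,0]], jaw=[0,0,0,0])

```text
t: 6.03
tool_pos: [447.5, 110.0, 74.4]
tool_rot: [0.473, 1.516, -0.47]
wrist_force: [-8.0, -2.5, 26.3]
gripper_width: 15.0
```

Contact came at TCP z of about 74.5. I release, retreat and look.

>>> play_rows(offset=[[-0.1,0,0],[-0.1,0,0],[-0.1,0,0],[-0.1,0,0],[-0.1,0,0],[-3,0,0],[-7,0,0],[-10,0,0],[-10,0,0]], delta_rot=[[0,0,0],[0,0,0],[0,0,0],[0,0,0],[0,0,0],[0,0,0],[0,0,0],[0,0,0],[0,0,0]], jaw=[0,50,50,50,50,50,50,50,50])

```text
t: 6.78
tool_pos: [451.2, 110.9, 179.8]
tool_rot: [0.476, 1.508, -0.465]
wrist_force: [0.7, 0.2, -0.3]
gripper_width: 42.7
```

```bash
python3 - <<'E'
from h import *
b=cv2.convertScaleAbs(robot.snapshot('side')[:,:,::-1],alpha=1.5)[190:270,230:320]
i=robot.camera_info('wrist')
w=cv2.convertScaleAbs(robot.snapshot('wrist')[:,:,::-1],alpha=1.5)
c=cv2.convertScaleAbs(robot.snapshot('scene')[:,:,::-1],alpha=2)[170:230,290:350]
cv2.imwrite('pics/s4.png',np.hstack([cv2.resize(b,(400,360)),cv2.resize(w[110:290,182:382],(400,360))]))
go(349,308.7,120)
go(697,-3,120)
E
```

```text
at [447.1 109.9 174.1] yaw 0.969->0.969 j6 0.84 t 6.9333 w 42.5 
 offset [  5.39  10.82 -19.35] rot [-0.     0.002 -0.002]
at [447.1 109.9 174.1] yaw 0.969->0.969 j6 0.84 t 6.9333 w 42.5 
 offset [ 5.47  4.83 26.98] rot [-0.     0.002 -0.002]
```

View pics/s4.png

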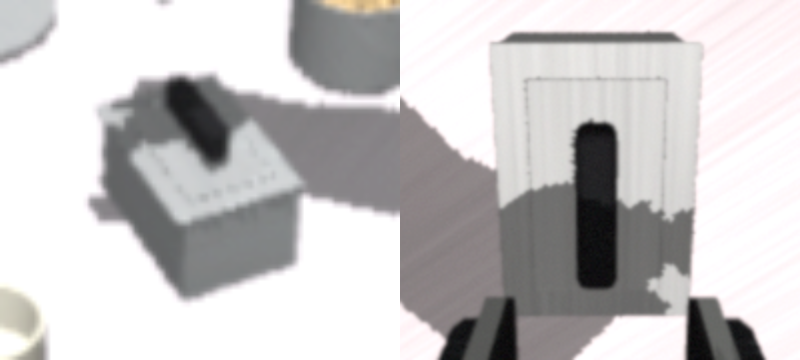

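The side and wrist views show the lid flat on the rim with an even overhang. Next is the small lid.

>>> play_rows(offset=[[4.4,10.6,-19.5],[4.4,10.6,-19.5],[4.4,10.6,-19.5],[4.4,10.6,-19.5],[4.4,10.6,-19.5],[4.4,10.6,-19.5],[4.4,10.6,-19.5],[4.4,10.6,-19.5],[4.4,10.6,-19.5],[4.4,10.6,-19.5]], delta_rot=[[0,0,0],[0,0,0],[0,0,0],[0,0,0],[0,0,0],[0,0,0],[0,0,0],[0,0,0],[0,0,0],[0,0,0]], jaw=[50,50,50,50,50,50,50,50,50,50])

```text
t: 7.77
tool_pos: [346.7, 306.4, 129.5]
tool_rot: [0.473, 1.516, -0.472]
wrist_force: [-0.0, 0.0, 1.0]
gripper_width: 42.8
```

```bash
cat >> h.py <<'E'
def knob(x,y,z0=0,r=70):
    "dark blob near predicted knob -> x,y of knob (mid height 30 above lid foot z0)"
    i=robot.camera_info('wrist'); im=robot.snapshot('wrist'); g=im.max(2)
    u=proj([x,y,z0+30],i)[0]; m=(g<45).astype(np.uint8)
    n,l,st,c=cv2.connectedComponentsWithStats(m)
    k=[j for j in range(1,n) if 150<st[j,4]<6000]; 
    k=min(k,key=lambda j:np.hypot(*(c[j]-u))); 
    b=[st[k,0],st[k,0]+st[k,2]-1,st[k,1],st[k,1]+st[k,3]-1]
    a=np.linspace(0,2*np.pi,61)
    def f(q):
        p=np.vstack([proj(np.c_[q[0]+13*np.cos(a),q[1]+13*np.sin(a),0*a+z0+h],i) for h in (18.5,41.5)])
        return np.array([p[:,0].min(),p[:,0].max(),p[:,1].min(),p[:,1].max()])-b
    s=least_squares(f,[x,y]); print('pred',u.round(),'blob',c[k].round(),st[k],'->',s.x.round(1),s.fun.round(1))
    return s.x,im
E
python3 - <<'E'
from h import *
q,im=knob(346,308)
go(*q,16)
cv2.imwrite('pics/w5.png',cv2.convertScaleAbs(im[:,:,::-1],alpha=1.5))
E
```

```text
pred [283. 206.] blob [284. 206.] [268 187  33  37 948] -> [345.3 309. ] [-1.  1. -2.  2.]
at [346.9 306.5 129.7] yaw 0.967->0.967 j6 1.33 t 7.8167 w 42.7 
 offset [11.37  0.1  -0.3 ] rot [-0.     0.002 -0.002]
```

>>> play_rows(offset=[[4,0.1,-0.3],[8,0.1,-0.3],[10.5,0.1,-0.3],[11.3,0.1,-0.3],[11.3,0.1,-0.3],[11.3,0.1,-0.3],[11.3,0.1,-0.3],[11.3,0.1,-0.3],[11.3,0.1,-0.3],[11.3,0.1,-0.3],[11.3,0.1,-0.3]], delta_rot=[[0,0,0],[0,0,0],[0,0,0],[0,0,0],[0,0,0],[0,0,0],[0,0,0],[0,0,0],[0,0,0],[0,0,0],[0,0,0]], jaw=[50,50,50,50,50,50,0,0,0,0,0])

```text
t: 8.73
tool_pos: [347.0, 310.1, 18.6]
tool_rot: [0.476, 1.513, -0.469]
wrist_force: [0.5, -1.1, 6.9]
gripper_width: 24.9
```

```bash
python3 - <<'E'
from h import *
go(645.5,240,140)
E
```

```text
at [347.  310.1  18.6] yaw 0.967->0.967 j6 1.33 t 8.7333 w 24.9 
 offset [-11.96  11.25  28.6 ] rot [-0.     0.004 -0.005]
```

>>> play_rows(offset=[[-2,0,0],[-6,0,0],[-10,0,0],[-13,0,0],[-13,11.2,28.6],[-13,11.2,28.6],[-13,11.2,28.6],[-13,11.2,28.6],[-13,11.2,28.6],[-13,11.2,28.6],[-13,11.2,28.6],[-12,11.2,28.6],[-12,11.2,28.6],[-12,11.2,28.6],[-12,11.2,28.6],[-12,11.2,28.6]], delta_rot=[[0,0,0],[0,0,0],[0,0,0],[0,0,0],[0,0,0],[0,0,0],[0,0,0],[0,0,0],[0,0,0],[0,0,0],[0,0,0],[0,0,0],[0,0,0],[0,0,0],[0,0,0],[0,0,0]], jaw=[0,0,0,0,0,0,0,0,0,0,0,0,0,0,0,0])

```text
t: 10.07
tool_pos: [644.0, 240.2, 141.1]
tool_rot: [0.475, 1.514, -0.468]
wrist_force: [-0.7, -0.2, -0.6]
gripper_width: 24.6
```

```bash
python3 - <<'E'
from h import *
i=robot.camera_info('wrist'); im=robot.snapshot('wrist')[:,:,::-1]
go(645.5,240,75)
p,M=tool(); a=np.linspace(0,2*np.pi,61)
bb=lambda c,r,z:(lambda q:(q.min(0).round(),q.max(0).round()))(proj(np.c_[c[0]+r*np.cos(a),c[1]+r*np.sin(a),0*a+z],i))
print('lid',bb(p,39,p[2]-19+9.5),'pot',bb((645.5,240),36,60))
cv2.imwrite('pics/w6.png',cv2.resize(cv2.convertScaleAbs(im,alpha=1.5)[100:300,152:412],None,fx=3,fy=3,interpolation=cv2.INTER_CUBIC))
E
```

```text
at [644.1 240.2 141.3] yaw 0.968->0.968 j6 0.96 t 10.1167 w 24.3 
 offset [6.63 0.02 0.11] rot [-0.     0.004 -0.006]
lid (array([209., 193.]), array([356., 323.])) pot (array([235., 170.]), array([331., 260.]))
```

View pics/w6.png

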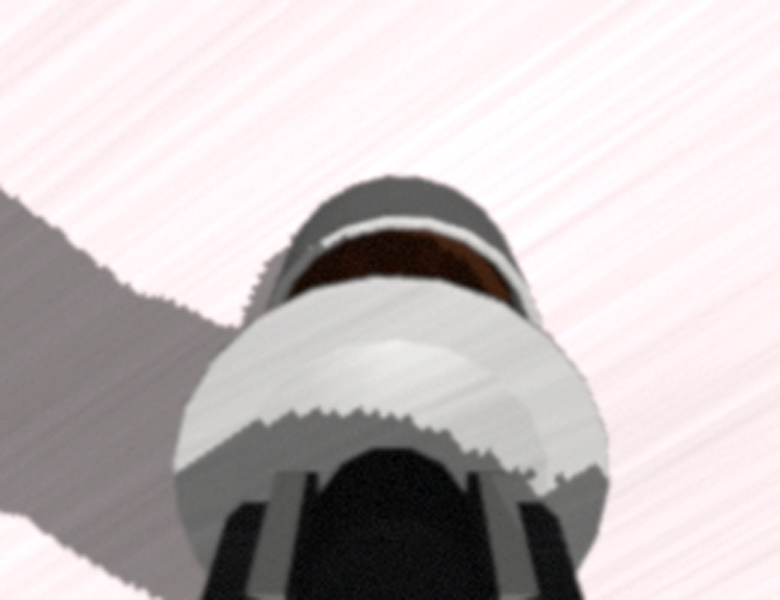

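The lid edge, top (284,192), and the pot rim top at (285,172) match the prediction within 2 px. I lower and release.

>>> play_rows(offset=[[2,0,0.15],[4,0,0.15],[5.5,0,0.15],[6.3,0,0.15],[6.8,0,0.15],[6.9,0,0.15],[6.9,0,0.15],[6.9,0,0.15],[6.9,0,0.15],[6.9,0,0.15],[6.9,0,0.15],[6.9,0,0.15]], delta_rot=[[0,0,0],[0,0,0],[0,0,0],[0,0,0],[0,0,0],[0,0,0],[0,0,0],[0,0,0],[0,0,0],[0,0,0],[0,0,0],[0,0,0]], jaw=[0,0,0,0,0,0,0,0,50,50,50,50])

```text
t: 11.12
tool_pos: [646.1, 239.6, 72.9]
tool_rot: [0.476, 1.513, -0.468]
wrist_force: [0.3, -0.5, -0.8]
gripper_width: 42.7
```

```bash
python3 - <<'E'
from h import *
go(543,433.5,130)
E
```

```text
at [646.1 239.6  72.9] yaw 0.968->0.968 j6 0.96 t 11.1167 w 42.7 
 offset [ -5.73  10.16 -19.46] rot [-0.     0.004 -0.007]
```

>>> play_rows(offset=[[-3,0,0],[-7,0,0],[-9,3,-5],[-8,10.1,-19.5],[-5.7,10.1,-19.5],[-5.7,10.1,-19.5],[-5.7,10.1,-19.5],[-5.7,10.1,-19.5],[-5.7,10.1,-19.5],[-5.7,10.1,-19.5],[-5.7,10.1,-19.5],[-5.7,10.1,-19.5],[-5.7,10.1,-19.5]], delta_rot=[[0,0,0],[0,0,0],[0,0,0],[0,0,0],[0,0,0],[0,0,0],[0,0,0],[0,0,0],[0,0,0],[0,0,0],[0,0,0],[0,0,0],[0,0,0]], jaw=[50,50,50,50,50,50,50,50,50,50,50,50,50])

```text
t: 12.2
tool_pos: [543.5, 431.8, 130.1]
tool_rot: [0.478, 1.512, -0.469]
wrist_force: [-0.4, 0.8, -0.7]
gripper_width: 43.1
```

```bash
python3 - <<'E'
from h import *
q,im=knob(543,433.5)
go(*q,17)
E
```

```text
pred [283. 205.] blob [285. 205.] [269 186  32  38 946] -> [542.8 435.1] [-1.4  1.4 -1.4  1.5]
at [543.4 432.  130.1] yaw 0.966->0.966 j6 1.28 t 12.25 w 43.0 
 offset [11.31  0.14 -0.29] rot [-0.     0.005 -0.007]
```

>>> play_rows(offset=[[4,0.15,-0.3],[8,0.15,-0.3],[10.5,0.15,-0.3],[11.2,0.15,-0.3],[11.2,0.15,-0.3],[11.2,0.15,-0.3],[11.2,0.15,-0.3],[11.2,0.15,-0.3],[11.2,0.15,-0.3],[11.2,0.15,-0.3],[11.2,0.15,-0.3]], delta_rot=[[0,0.005,-0.007],[0,0.005,-0.007],[0,0.005,-0.007],[0,0.005,-0.007],[0,0.005,-0.007],[0,0.005,-0.007],[0,0.005,-0.007],[0,0.005,-0.007],[0,0.005,-0.007],[0,0.005,-0.007],[0,0.005,-0.007]], jaw=[50,50,50,50,50,50,0,0,0,0,0])

```text
t: 13.17
tool_pos: [544.7, 436.5, 21.1]
tool_rot: [0.477, 1.515, -0.47]
wrist_force: [0.3, -0.5, 6.5]
gripper_width: 24.6
```

```bash
python3 - <<'E'
from h import *
go(442.3,-101,155,-0.1)
E
```

```text
at [544.7 436.5  21.1] yaw 0.966->-0.100 j6 1.28 t 13.1667 w 24.6 
 offset [-13.6  -49.96  22.18] rot [ 1.066e+00 -1.000e-03 -6.000e-03]
```

>>> play_rows(offset=[[-2,0,0],[-6,0,0],[-10,0,0],[-14,0,0],[-14,-49.9,22.2],[-14,-49.9,22.2],[-14,-49.9,22.2],[-14,-49.9,22.2],[-14,-49.9,22.2],[-14,-49.9,22.2],[-14,-49.9,22.2],[-14,-49.9,22.2],[-14,-49.9,22.2],[-14,-49.9,22.2],[-14,-49.9,22.2],[-14,-49.9,22.2],[-14,-49.9,22.2],[-13.5,-49.9,22.2],[-13,-49.9,22.2],[-13,-49.9,22.2]], delta_rot=[[0,0,0],[0,0,0],[0,0,0],[0,0,0],[0,0,0],[0,0,0],[0,0,0],[0,0,0],[0,0,0],[0,0,0],[0,0,0],[0,0,0],[0,0,0],[0,0,0],[0,0,0],[0,0,0],[0,0,0],[0,0,0],[0,0,0],[0,0,0]], jaw=[0,0,0,0,0,0,0,0,0,0,0,0,0,0,0,0,0,0,0,0])

```text
t: 14.83
tool_pos: [442.2, -100.4, 148.4]
tool_rot: [0.479, 1.516, -0.471]
wrist_force: [-0.6, -0.0, -1.5]
gripper_width: 24.8
```

>>> play_rows(offset=[[0,0,0],[0,0,0]], delta_rot=[[0,0,0],[0,0,0]], jaw=[0,0])

```text
t: 15.0
tool_pos: [442.3, -98.8, 148.4]
tool_rot: [0.477, 1.517, -0.468]
wrist_force: [-0.1, 0.2, -1.3]
gripper_width: 24.6
```

```bash
python3 - <<'E'
from h import *
i=robot.camera_info('wrist'); im=robot.snapshot('wrist')[:,:,::-1]
go(442.3,-101,85)
p,M=tool(); a=np.linspace(0,2*np.pi,61)
bb=lambda c,r,z:(lambda q:(q.min(0).round(),q.max(0).round()))(proj(np.c_[c[0]+r*np.cos(a),c[1]+r*np.sin(a),0*a+z],i))
print('lid',bb(p,50,p[2]-20+9.5),'pot',bb((442.3,-101),47,70))
cv2.imwrite('pics/w7.png',cv2.resize(cv2.convertScaleAbs(im,alpha=1.5)[100:300,152:412],None,fx=3,fy=3,interpolation=cv2.INTER_CUBIC))
E
```

```text
at [442.5 -98.9 148.4] yaw 0.967->0.967 j6 0.38 t 15.05 w 24.6 
 offset [ 6.34 -0.22  0.1 ] rot [-0.     0.    -0.006]
lid (array([189., 171.]), array([376., 338.])) pot (array([216., 155.]), array([343., 274.]))
```

View pics/w7.png

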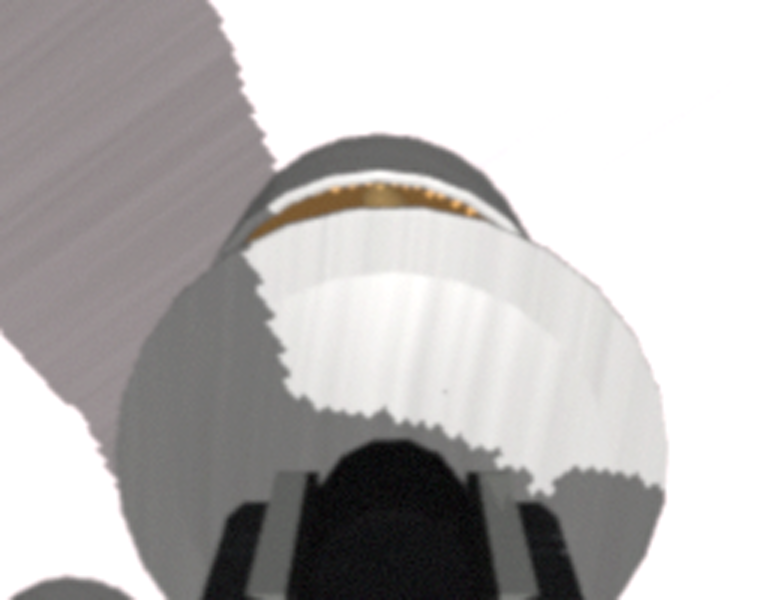

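The lid top is at (283,169) and the pot rim apex at (279,157), both within 2 px of prediction. I lower it.

>>> play_rows(offset=[[2,-0.2,0.2],[4,-0.2,0.2],[5.3,-0.2,0.2],[6,-0.2,0.2],[6.2,-0.2,0.2],[6.3,-0.2,0.2],[6.3,-0.2,0.2],[6.3,-0.2,0.2]], delta_rot=[[0,0,0],[0,0,0],[0,0,0],[0,0,0],[0,0,0],[0,0,0],[0,0,0],[0,0,0]], jaw=[0,0,0,0,0,0,0,0])

```text
t: 15.72
tool_pos: [444.1, -101.4, 86.2]
tool_rot: [0.477, 1.515, -0.468]
wrist_force: [-0.4, 0.0, -1.5]
gripper_width: 24.6
```

>>> play_rows(offset=[[0.1,0,0],[0.1,0,0],[0.1,0,0],[0.1,0,0],[0.1,0,0],[0.1,0,0]], delta_rot=[[0,0,0],[0,0,0],[0,0,0],[0,0,0],[0,0,0],[0,0,0]], jaw=[0,0,50,50,50,50])

```text
t: 16.22
tool_pos: [444.3, -101.5, 85.4]
tool_rot: [0.477, 1.514, -0.468]
wrist_force: [0.3, 0.4, -0.2]
gripper_width: 42.7
```

```bash
python3 - <<'E'
from h import *
go(694.5,-3.5,130)
E
```

```text
at [ 444.3 -101.5   85.4] yaw 0.968->0.968 j6 0.38 t 16.2167 w 42.7 
 offset [-4.27 22.29 15.06] rot [-0.     0.002 -0.007]
```

>>> play_rows(offset=[[-3,0,0],[-7,0,0],[-8,5,3.5],[-7,22.3,15.1],[-4.3,22.3,15.1],[-4.3,22.3,15.1],[-4.3,22.3,15.1],[-4.3,22.3,15.1],[-4.3,22.3,15.1],[-4.3,22.3,15.1],[-4.3,22.3,15.1],[-4.3,22.3,15.1],[-4.3,22.3,15.1],[-4.3,22.3,15.1]], delta_rot=[[0,0,-0.007],[0,0,-0.007],[0,0,-0.007],[0,0,-0.007],[0,0,-0.007],[0,0,-0.007],[0,0,-0.007],[0,0,-0.007],[0,0,-0.007],[0,0,-0.007],[0,0,-0.007],[0,0,-0.007],[0,0,-0.007],[0,0,-0.007]], jaw=[50,50,50,50,50,50,50,50,50,50,50,50,50,50])

```text
t: 17.38
tool_pos: [693.9, -4.4, 131.0]
tool_rot: [0.472, 1.516, -0.474]
wrist_force: [-0.3, -0.4, 0.3]
gripper_width: 42.8
```

```bash
python3 - <<'E'
from h import *
q,im=knob(694.5,-3.5)
go(*q,17)
E
```

```text
pred [284. 207.] blob [285. 210.] [269 192  33  37 939] -> [696.8  -4. ] [-0.7  0.7 -1.9  1.9]
at [694.   -4.3 131.1] yaw 0.967->0.967 j6 0.60 t 17.4333 w 42.9 
 offset [11.41  0.19  0.18] rot [0.    0.003 0.   ]
```

>>> play_rows(offset=[[4,0.2,0.2],[8,0.2,0.2],[10.5,0.2,0.2],[11.3,0.2,0.2],[11.3,0.2,0.2],[11.3,0.2,0.2],[11.3,0.2,0.2],[11.3,0.2,0.2],[11.3,0.2,0.2],[11.3,0.2,0.2],[11.3,0.2,0.2]], delta_rot=[[0,0,0],[0,0,0],[0,0,0],[0,0,0],[0,0,0],[0,0,0],[0,0,0],[0,0,0],[0,0,0],[0,0,0],[0,0,0]], jaw=[50,50,50,50,50,50,0,0,0,0,0])

```text
t: 18.35
tool_pos: [699.3, -4.2, 21.2]
tool_rot: [0.473, 1.511, -0.473]
wrist_force: [0.4, -0.8, 6.5]
gripper_width: 25.1
```

```bash
python3 - <<'E'
from h import *
go(512,-413,155)
E
```

```text
at [699.3  -4.2  21.2] yaw 0.967->0.967 j6 0.60 t 18.35 w 25.1 
 offset [-13.44 -44.25   7.91] rot [-0.     0.007 -0.002]
```

>>> play_rows(offset=[[-2,0,0],[-6,0,0],[-10,0,0],[-14,0,0],[-14,-44.2,7.9],[-14,-44.2,7.9],[-14,-44.2,7.9],[-14,-44.2,7.9],[-14,-44.2,7.9],[-14,-44.2,7.9],[-14,-44.2,7.9],[-14,-44.2,7.9],[-14,-44.2,7.9],[-14,-44.2,7.9],[-14,-44.2,7.9],[-14,-44.2,7.9],[-13.5,-44.2,7.9],[-13.5,-44.2,7.9],[-13.5,-44.2,7.9],[-13.5,-44.2,7.9]], delta_rot=[[0,0.007,0],[0,0.007,0],[0,0.007,0],[0,0.007,0],[0,0.007,0],[0,0.007,0],[0,0.007,0],[0,0.007,0],[0,0.007,0],[0,0.007,0],[0,0.007,0],[0,0.007,0],[0,0.007,0],[0,0.007,0],[0,0.007,0],[0,0.007,0],[0,0.007,0],[0,0.007,0],[0,0.007,0],[0,0.007,0]], jaw=[0,0,0,0,0,0,0,0,0,0,0,0,0,0,0,0,0,0,0,0])

```text
t: 20.02
tool_pos: [512.9, -411.0, 155.6]
tool_rot: [0.474, 1.518, -0.469]
wrist_force: [0.0, 0.3, -1.5]
gripper_width: 24.4
```

```bash
python3 - <<'E'
from h import *
i=robot.camera_info('wrist'); im=robot.snapshot('wrist')[:,:,::-1]
go(512,-413,91)
p,M=tool(); a=np.linspace(0,2*np.pi,61)
bb=lambda c,r,z:(lambda q:(q.min(0).round(),q.max(0).round(),q[q[:,1].argmin()].round()))(proj(np.c_[c[0]+r*np.cos(a),c[1]+r*np.sin(a),0*a+z],i))
print('lid',bb(p,61,p[2]-21+9.5),'pot',bb((512,-413),58,75))
cv2.imwrite('pics/w8.png',cv2.resize(cv2.convertScaleAbs(im,alpha=1.5)[100:300,152:412],None,fx=3,fy=3,interpolation=cv2.INTER_CUBIC))
E
```

```text
at [ 513.  -411.1  155.8] yaw 0.969->0.969 j6 -0.07 t 20.0667 w 24.5 
 offset [ 6.47 -0.23  0.03] rot [-0.     0.    -0.003]
lid (array([169., 148.]), array([396., 352.]), array([286., 148.])) pot (array([201., 138.]), array([357., 284.]), array([281., 138.]))
```

View pics/w8.png

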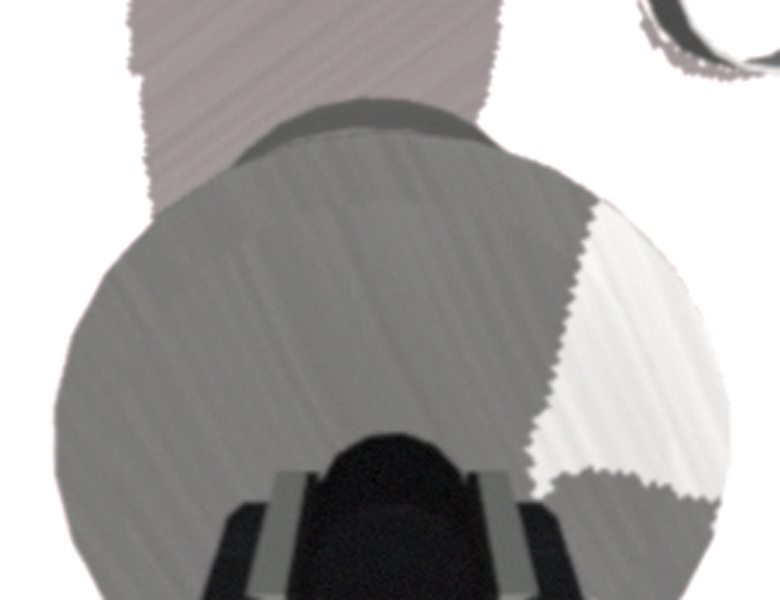

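The lid spans columns 170 to 395 with its top at row 144. The pot's rim is hidden or in shadow, and only its outer wall shows, apex about (277,133). I check the gray profile.

```bash
python3 - <<'E'
from h import *
i=robot.camera_info('wrist'); im=robot.snapshot('wrist')
a=np.linspace(0,2*np.pi,361)
for z in (0,75):
    q=proj(np.c_[512+58*np.cos(a),-413+58*np.sin(a),0*a+z],i); print(z,q[q[:,1].argmin()],q[np.abs(q[:,1]-150)<1].round(1))
print('rows126-155',im[126:156,275:282].mean((1,2)).round().astype(int))
g=im.mean(2)
for r in (136,140): print(r,'cols',g[r,225:330].round().astype(int))
E
```

```text
0 [280.01164087 127.6577003 ] [[327.5 150.9]
 [326.9 150.1]
 [326.2 149.2]
 [232.8 149.3]
 [232.2 150.1]
 [231.5 151. ]]
75 [279.64473024 137.41442104] [[323.6 150.6]
 [322.4 149.9]
 [321.2 149.1]
 [236.6 149.2]
 [235.4 149.9]
 [234.2 150.7]]
rows126-155 [103 102 102 102 102  98  84  68  63  63  63  63  62  62  62  65  72  78
  79  83  83  83  83  83  83  83  84  84  85  85]
136 cols [ 99 101 101 102 102 103 103 101 102 101 101 102 102 102 105 104 104 101
 101 101 102 103 103 104 103 102 101 100  96  91  82  72  67  63  62  64
  62  63  62  62  63  63  64  62  63  63  62  63  61  63  62  62  63  64
  63  62  63  62  63  62  61  62  63  62  62  63  63  63  63  65  63  67
  68  72  77  83  91  98 101 101 101 100  99 100 101 104 115 143 175 189
 191 192 193 194 195 194 191 190 188 190 191 194 196 198 198]
140 cols [104 103 101 101 101 101 102 103 103 104 103 103 101 101 101 102 103 103
 102  99  92  83  72  66  63  62  60  63  62  61  62  62  61  63  62  62
  61  62  62  63  63  62  63  63  63  63  61  62  62  63  62  63  60  62
  63  63  61  62  63  62  63  61  63  62  62  61  61  62  61  62  62  62
  60  62  61  61  62  61  63  63  63  67  75  86  99 125 163 189 193 193
 192 190 190 189 192 194 197 198 198 198 196 196 195 195 195]
```

The pot sits about 2.7 mm further in +tool z and 1.5 mm in -y than predicted. With those corrections the move is y -0.35 and z +0.4 cm.

>>> play_rows(offset=[[2,-0.35,0.4],[4,-0.35,0.4],[5.3,-0.35,0.4],[6,-0.35,0.4],[6.3,-0.35,0.4],[6.5,-0.35,0.4],[6.5,-0.35,0.4],[6.5,-0.35,0.4],[6.5,-0.35,0.4]], delta_rot=[[0,0,0],[0,0,0],[0,0,0],[0,0,0],[0,0,0],[0,0,0],[0,0,0],[0,0,0],[0,0,0]], jaw=[0,0,0,0,0,0,0,0,0])

```text
t: 20.87
tool_pos: [515.1, -416.7, 91.9]
tool_rot: [0.473, 1.516, -0.47]
wrist_force: [-0.0, 0.9, -1.8]
gripper_width: 25.0
```

>>> play_rows(offset=[[0.1,0,0],[0.1,0,0],[0.1,0,0],[0.1,0,0],[0.1,0,0],[0.1,0,0]], delta_rot=[[0,0,0],[0,0,0],[0,0,0],[0,0,0],[0,0,0],[0,0,0]], jaw=[0,0,50,50,50,50])

```text
t: 21.37
tool_pos: [515.2, -416.9, 91.2]
tool_rot: [0.473, 1.516, -0.47]
wrist_force: [0.6, -0.7, 0.6]
gripper_width: 42.5
```

>>> play_rows(offset=[[-3,0,0],[-7,0,0],[-11,0,0],[-15,0,0],[-15,0,-4],[-15,0,-8],[-15,0,-12],[-15,0,-16],[-15,0,-18],[-15,0,-18],[-15,0,-18]], delta_rot=[[0,0,0],[0,0,0],[0,0,0],[0,0,0],[0,0,0],[0,0,0],[0,0,0],[0,0,0],[0,0,0],[0,0,0],[0,0,0]], jaw=[50,50,50,50,50,50,50,50,50,50,50])

```text
t: 22.28
tool_pos: [365.7, -314.6, 241.4]
tool_rot: [0.472, 1.514, -0.471]
wrist_force: [0.6, 0.1, 0.7]
gripper_width: 42.9
```

```bash
python3 - <<'E'
from h import *
sc=robot.snapshot('scene')[:,:,::-1].copy(); sd=robot.snapshot('side')[:,:,::-1].copy()
cv2.imwrite('pics/scF.png',sc); cv2.imwrite('pics/sdF.png',sd)
f=lambda im,x,y,w=75,h=75:cv2.resize(cv2.convertScaleAbs(im[y-h//2:y+h//2,x-w//2:x+w//2],alpha=1.5),(200,200),interpolation=cv2.INTER_CUBIC)
i,j=robot.camera_info('scene'),robot.camera_info('side')
P=[(512,-413,60),(442,-101,60),(646,240,50),(450,108,50)]
row=lambda im,c:np.hstack([f(im,*proj(p,c)[0].round().astype(int)) for p in P])
cv2.imwrite('pics/F.png',np.vstack([row(sc,i),row(sd,j)]))
E
```

```text
(no output)
```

View pics/F.png

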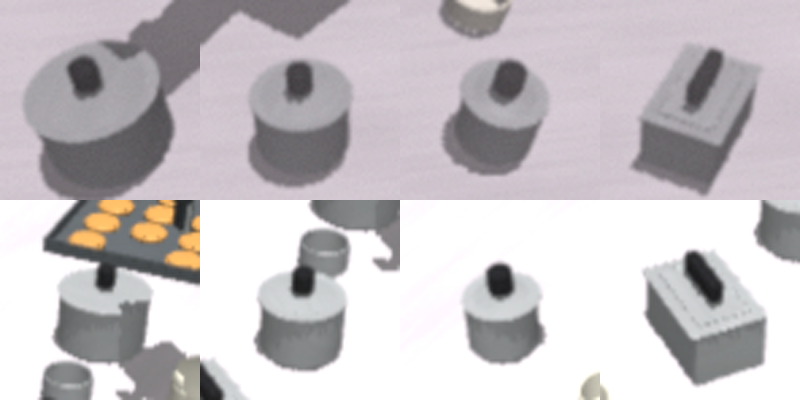

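All four look seated in both views. As a numeric check I triangulate the knobs to get each lid's height.

```bash
python3 - <<'E'
from h import *
I=[(robot.camera_info('scene'),cv2.imread('pics/scF.png')),(robot.camera_info('side'),cv2.imread('pics/sdF.png'))]
a=np.linspace(0,2*np.pi,61)
for nm,P in dict(large=(513,-414,67+30),medium=(442,-101,62+30),small=(646,240,52+30)).items():
    B=[]
    for c,im in I:
        u=proj(P,c)[0]; m=(im.max(2)<60).astype(np.uint8)
        n,l,st,ce=cv2.connectedComponentsWithStats(m); k=min([j for j in range(1,n) if 20<st[j,4]<600],key=lambda j:np.hypot(*(ce[j]-u)))
        B.append(ce[k])
    def f(q): return np.concatenate([np.vstack([proj(np.c_[q[0]+13*np.cos(a),q[1]+13*np.sin(a),0*a+q[2]+h],c) for h in (-12,12)]).mean(0)-b for (c,_),b in zip(I,B)])
    s=least_squares(f,P); print(nm,'knob',s.x.round(1),'expect z',P[2],s.fun.round(1))
go(500,-405,230)
E
```

```text
large knob [ 488.1 -405.8   -6.1] expect z 97 [ 16.6  18.2  24.4 -22.4]
medium knob [ 441.8 -101.1   88.7] expect z 92 [-0.1 -0.1 -0.1  0.1]
small knob [643.6 241.   78. ] expect z 82 [-0.1 -0.1 -0.2  0.1]
at [ 367.3 -315.9  241.1] yaw 0.969->0.969 j6 -0.11 t 22.3833 w 43.1 
 offset [ 1.19  0.17 15.98] rot [-0.     0.005 -0.002]
```

Medium and small agree with seated: both read 3 to 4 mm low, which looks like the camera bias. The large knob's blob was misdetected, so I look at it directly with the wrist camera.

>>> play_rows(offset=[[2,0.2,4],[4,0.2,8],[5,0.2,12],[5,0.2,16],[5,0.2,16],[5,0.2,16],[5,0.2,16]], delta_rot=[[0,0,0],[0,0,0],[0,0,0],[0,0,0],[0,0,0],[0,0,0],[0,0,0]], jaw=[50,50,50,50,50,50,50])

```text
t: 22.97
tool_pos: [501.1, -405.1, 190.6]
tool_rot: [0.472, 1.515, -0.47]
wrist_force: [1.0, -0.0, -0.5]
gripper_width: 42.6
```

```bash
python3 - <<'E'
from h import *
q,im=knob(513,-414,67)
i=robot.camera_info('wrist'); a=np.linspace(0,2*np.pi,361)
for nm,c,r,z in (('rim seated',q,61,76.5),('foot',(513,-415),58,0)):
    p=proj(np.c_[c[0]+r*np.cos(a),c[1]+r*np.sin(a),0*a+z],i); print(nm,p.min(0).round(),p.max(0).round())
cv2.imwrite('pics/w9.png',cv2.resize(cv2.convertScaleAbs(im[:,:,::-1],alpha=2.5)[110:290,162:402],None,fx=3.3,fy=3.3,interpolation=cv2.INTER_CUBIC))
E
```

```text
pred [281. 227.] blob [280. 230.] [ 264  210   33   39 1018] -> [ 513.2 -415.3] [-0.9  0.9 -1.6  1.6]
rim seated [209. 149.] [351. 281.]
foot [227. 140.] [334. 242.]
```

View pics/w9.png

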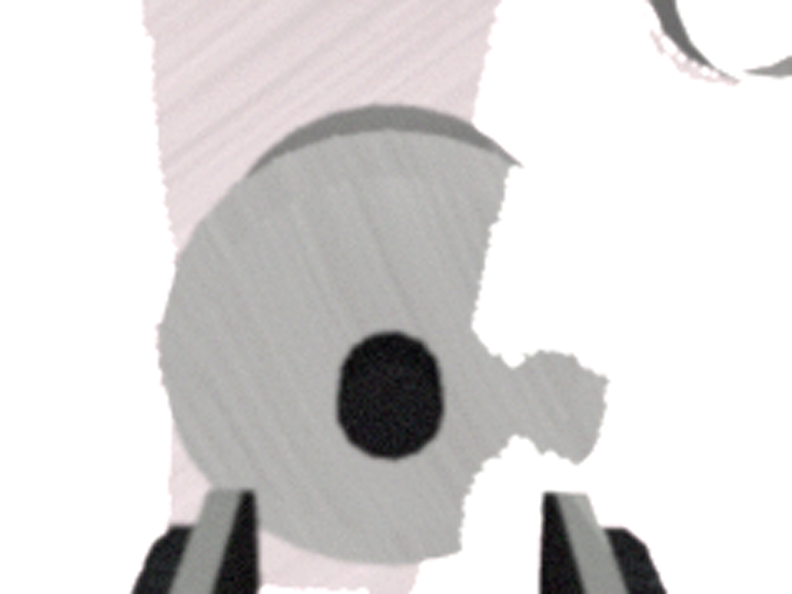

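The large lid's rim spans rows 149.4 to 280.6 with its left edge at 210.5. The prediction for a level, seated lid centred on its knob is 149, 281 and 209, so it matches. Handing in.

```bash
python3 -c "
from workcell import robot
print(robot.job_done(), robot.read_state()['t'])"
```

```text
the job is handed in; nothing more can be done
the job is handed in; nothing more can be done
```

All four lids are on their own pots and let go, and I handed the job in at about 23 s with the gripper clear of everything. The hand-in gave no verdict, so this rests on my last checks:

- **All four lids:** the final scene and side pictures show each one flat, with an even overhang on its pot.
- **Large lid:** in a wrist close-up, its rim matched a level, seated lid to about 1.5 pixels. The two-camera height check failed for this one because the program picked out the wrong dark patch, so the close-up stands in for it.
- **Medium and small lids:** their measured knob heights were 3 to 4 mm below the expected value. I take this as calibration bias because it is nearly equal for both, but it is larger than the 2.5 mm height tolerance, so it does not prove they are seated.
- **Oblong lid:** it pressed on its pot with about 26 N before I let go. I judged it seated from pictures only.
- **Sugar jar and biscuit cutter:** the arm stayed clear of both, but I did not measure their positions again at the end.

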